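# Load the absorber cartridge into the breathing apparatus

### The job

Load the absorber cartridge that has the tapered nozzle into the bay of the open apparatus housing: tip it nozzle-down to pass the nozzle under the fixed deck, lay it level on the bay floor, then slide it until the nozzle is fully home in its tapered port, and let go. Never let the cartridge drop, and leave the blank-ended cartridge and the hand gauge where they are.

Things in the scene. Friction and masses are not known exactly. Their poses are not given: they have to be found in the camera images.
- cartridge: Cartridge to load: loose aluminium block 130 (x) x 50 (y) x 46 mm (z) with two dark bands and a black fin on top, a steel tapered nozzle on its -x end face; 0.28 to 0.56 kg, centre of mass near the block's middle. Origin: centre of the block's underside; z up, -x to the nozzle. Starts flat on the table.
- handle (a point): Middle of the cartridge's fin handle, where to pinch it across its 18 mm width (y): 70 mm above the underside. The fin is 50 mm long (x), centred on the block, and rises 40 mm above the block's top, to 86 mm above the underside. Axes as the cartridge.
- nozzle_tip (a point): Centre of the nozzle's tip: 89 mm from the cartridge's origin along -x, 23 mm above the underside. The nozzle is 24 mm long, 40 mm diameter at the end face (x = -65 mm), 22 mm at the tip. Axes as the cartridge.
- housing: Fixed open apparatus housing, grey shell 262 mm long (x -140 to +122), 160 mm wide. Origin on the table under home, axes as home. Along its middle runs the bay: floor 8 mm above the table, 60 mm wide. Above the floor: cheeks beside the open part 40 mm high; rear wall 85 mm high, inner face at x = +116 mm; fixed parts in the side chambers up to 60 mm, on the deck up to 92 mm.
- home (a point): Where the cartridge's origin is when fully home: on the bay floor, midway across. z up, -x towards the port, +x towards the rear wall. Home is reached when the cartridge's end face stops against the port's rim. To lie level clear of the port its origin must be more than 24 mm back (+x); the rear wall allows up to 51 mm.
- deck_edge (a point): Middle of the lower free edge of the fixed deck (4 mm aluminium plate over x = -140 to -32 mm): x = -32 mm, 72 mm above the bay floor, axes as home. From here to the rear wall is 148 mm, cartridge with nozzle 154 mm: it goes in only with the nozzle tipped down over about 20 degrees (35 is easy), nozzle under the deck first, tail last past the rear wall.
- port (a point): Centre of the port's mouth: 65 mm from home along -x, 23 mm above the bay floor, under the deck. Steel tapered socket along x, 43 mm diameter at the mouth, 22 mm at 28 mm depth, 1.5 mm clear of the nozzle all round when home. Axes as home.
- blank_cartridge: Bystander: a loose cartridge with the same block, bands and fin but both ends flat (no nozzle). Origin: centre of its underside, x along its length. Leave it.
- gauge: Bystander: a loose round hand gauge lying face up, 64 mm diameter, 28 mm high, with a 30 mm brass stub. Origin: centre of its underside. Leave it.

How it is judged:
By the outcome, as a careful person would: the job done as asked, in the order asked, and still so for the second after the job is handed in, with the robot touching nothing.
It also fails if it takes over 51 s, if anything falls off the work surface, if the arm or the gripper's body presses on something with over 40 N, if the wrist force passes 120 N, or if a joint passes its speed limit or range.

### The arm

A 6-joint arm with a two-finger parallel gripper is mounted at the origin on the work surface. World frame = base frame: x ahead of the robot, y to its left, z up, the work surface at z = 0. Lengths are in mm, angles in rad, forces in N, time in s.
With the tool pointing down it reaches from about 300 to 825 mm from the base axis. Payload 5.4 kg.
Tool frame: the origin (TCP) lies at the very end of the fingers, on their centre line; the grasp point (between the pads) lies arm.grip_depth behind it (arm.grip_depth is the distance from the TCP to the grasp point, in mm); z points along the fingers, y is the line along which they close (so a half turn about z gives the same grasp; the last joint's range is limited). The gripper opens to 92 mm and grips with 3 to 60 N. Pads are 20 mm wide; open, the fingers measure 128 mm over their backs; the gripper's body (75 mm by 189 mm) begins 69 mm behind the grasp point.
Start: joints at [-1.418, 0.158, 1.597, -0, 1.386, -0.21], TCP at [204.039, -537.563, 214.601] pointing down, gripper open.
Joint ranges: [-2.91, 2.91], [-0.94, 2.29], [0.18, 2.7], [-1.29, 4.43], [0.17, 2.64], [-3, 3]. Speed limits (rad/s): [2.57, 2.57, 3.14, 3.14, 3.14, 3.14].

### API

Orientations are given as a rotation vector (axis times angle).
In Python, from station import arm gives the robot as it stands.
- The arm moves only by the tool send_rows, never from a script. Its argument "motion" is a list of rows, each a list of 6 numbers: the shift along the world's x, y, z each as a share of 0.5 m, from -1 to 1, then the turn, a rotation vector about the world's x, y, z each as a share of 180 degrees, from -1 to 1. A call has 1 to 20 rows; each row is the pose to reach, as a shift and turn from the pose commanded when the call began, turning the shorter way round; what a row does not reach only later rows make up. A row lasts 1/10 s, in which the tool goes at most 50 mm and 8.59 degrees, less where a joint would pass 70% of its speed; a pose out of reach is approached as far as the arm can. A call with a number of a shift or a turn outside -1 to 1 is refused whole. A call with a gripper value outside its range is refused whole. "grip" is the opening, from -1 (shut) to 1 (fully open), set as the call begins (left out, the last holds). The fingers move at their own pace and stop on an object; "newtons" is the grip in N (left out, the last holds). Time passes only in rows, so rows that repeat a pose let the fingers close. It gives the time, the measured TCP pose, the force, the opening and the grip force at its end, in the units of the state.
- arm.read_state(): the state, without advancing time (a new reading comes with each control period).
- arm.grab_frame(name): name is "scene" or "top"; returns a dict with "color" (384x512x3 uint8, blue, green, red), "z_map" (384x512 float32, mm along the optical axis (not along the pixel's ray), 0 where there is no reading), "K" (3x3 intrinsics, pixels), "k1" (the pictures are not rectified: a ray, as slopes to the right and down, at radius r is drawn at 1 + k1 r^2 times it, then the intrinsics apply), "R" (3x3) and "t" (3): a world point X has camera coordinates R X + t. Camera axes: x right, y down, z forward; pixel columns grow to the right and rows downward; lengths in mm; the calibration is good to about 2 mm. A picture is of the moment at which its call begins.
- arm.finish_job(): hands the job in; it is judged then, once.
The state is a dict: "clock": time; "q": joint angles; "qd": joint speeds; "joint_efforts": joint torques, N m; "tcp_pos": TCP position; "tcp_rot": TCP orientation; "force": force on the tool from outside, world axes, zero at the start; "ft_torque": the same for the moment, N m; "opening": finger opening in mm; "grip_force": force on a finger pad.
Only numpy, scipy, OpenCV 4.12 (cv2) and the standard library are available. Lean on these libraries where they do the work, as an engineer would, in place of code of your own. Each camera call takes 0.05 s, during which the arm holds its last target. There are 200 camera calls.

## Working session

There is one attempt and no reset: what is moved stays moved. The work goes in short steps, Python scripts to look and compute and a tool call to move; the robot and the scene stay as the last step left them, time stands still between calls to the robot, and variables do not carry over. Pictures are saved under pics/ and viewed, at most 10 in all, crops included, and the job is handed in when it is done.

Besides the shell and the picture viewer there is one more tool, called after "Emit:" as a command line: name --pt "numbers of a row" for each row, then --argument value for the rest. send_rows: Moves the arm, as the interface text tells. Its arguments: {"type":"object","properties":{"motion":{"type":"array","items":{"type":"array","items":{"type":"number","minimum":-1,"maximum":1}}},"grip":{"type":"number"},"newtons":{"type":"number"}},"required":["motion"]}

```bash
mkdir -p pics; cat > h.py <<'E'
import numpy as np, cv2
from station import arm
def grab(n):
    f=arm.grab_frame(n); np.savez(f'{n}.npz',**f); return f
def pts(f):
    z=f['z_map']; h,w=z.shape
    u,v=np.meshgrid(np.arange(w),np.arange(h))
    K=f['K']; k1=float(f['k1'])
    d=cv2.undistortPoints(np.stack([u,v],-1).reshape(-1,1,2).astype(np.float64),K,np.array([k1,0,0,0,0.])).reshape(h,w,2)
    c=np.stack([d[...,0]*z,d[...,1]*z,z],-1)
    return (c-f['t'])@f['R']   # R^T(c-t)
E
python3 - <<'E'
from h import *
for n in('scene','top'):
    f=grab(n); cv2.imwrite(f'pics/{n}1.png',cv2.resize(f['color'],(800,600)))
    print(n,f['K'][0,0],f['k1'],-f['R'].T@f['t'])
print(arm.read_state(),arm.grip_depth)
E
```

```text
scene 494.78782926776216 -0.15843977957438646 [1179.95646623  326.67347107  867.82727007]
top 461.3924212537998 -0.06017297269285425 [ 411.15993338   14.75628162 1107.4372986 ]
{'clock': 0.1, 'q': array([-1.41811008e+00,  1.58989495e-01,  1.59808787e+00,  5.30519154e-06,
        1.38622188e+00, -2.10092159e-01]), 'qd': array([ 0.00072006, -0.00145729, -0.00276056, -0.00208753, -0.00082427,
       -0.00037319]), 'joint_efforts': array([ 1.72554110e-05, -3.86503673e+01, -3.22961175e+01,  7.02305557e-02,
        3.39030731e-02, -6.06755043e-05]), 'tcp_pos': array([ 203.95011622, -537.00917925,  213.72467605]), 'tcp_rot': array([-3.08837432e+00, -5.66422026e-01, -8.50743810e-05]), 'force': array([-0.33344389,  0.0979066 ,  0.51832683]), 'ft_torque': array([ 0.00521481, -0.01174881,  0.02046999]), 'grip_force': 0.0, 'opening': 91.89947377291753} 18.700000000000003
```

View pics/scene1.png

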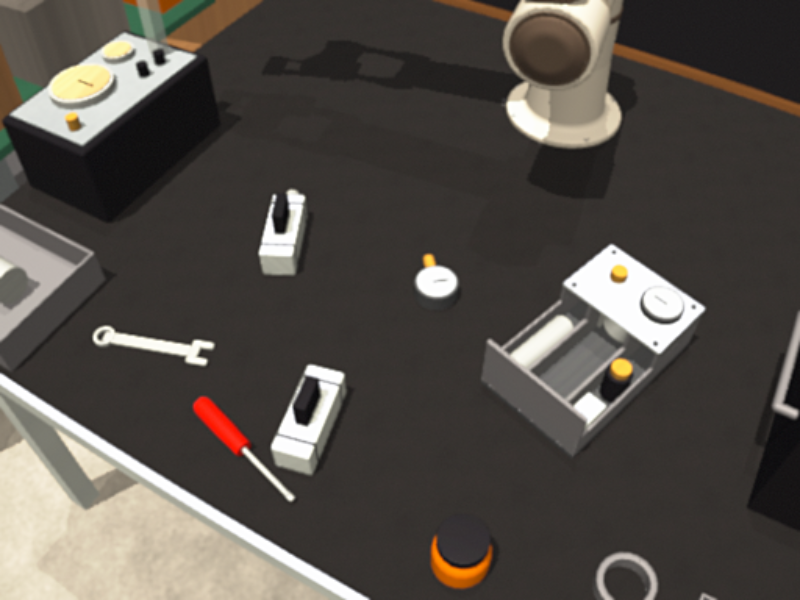

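View pics/top1.png

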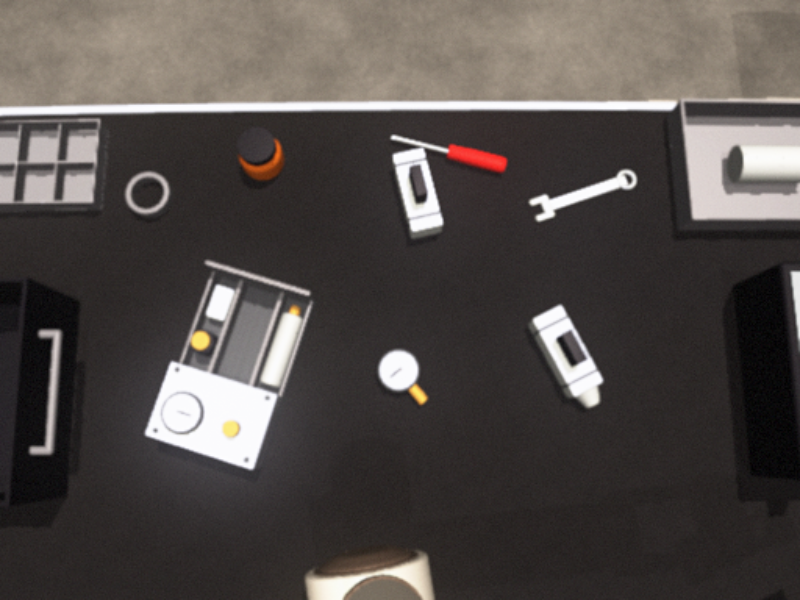

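The top view (800x600) shows the nozzled cartridge at about (567,350), with its nozzle at (590,398) pointing towards the robot. The housing is centred near (235,365), with the deck at (212,415) on the robot side and the rear wall at (257,278). The blank is at (417,193) and the gauge at (398,370).

```bash
python3 - <<'E'
from h import *
f=dict(np.load('top.npz')); P=pts(f)
def reg(x0,x1,y0,y1,zl,zh):
    s=0.64; p=P[int(y0*s):int(y1*s),int(x0*s):int(x1*s)].reshape(-1,3)
    return p[(p[:,2]>zl)&(p[:,2]<zh)]
def rect(p,name):
    r=cv2.minAreaRect(p[:,:2].astype(np.float32)); print(name,len(p),np.round(r[0],1),np.round(r[1],1),round(r[2],1),np.round(np.median(p,0),1))
    print(cv2.boxPoints(r).round(1).tolist())
rect(reg(510,620,290,420,40,52),'blocktop')
rect(reg(510,620,290,420,75,95),'fin')
rect(reg(510,620,290,420,10,39),'nozzle+')
rect(reg(120,330,340,490,79,89),'deck')
rect(reg(190,330,240,320,84,100),'rear')
rect(reg(190,330,240,480,-20,5),'x')
p=reg(140,330,250,450,2,14);rect(p,'floor')
p=reg(140,330,250,450,40,53);rect(p,'cheeks')
rect(reg(370,440,340,410,15,40),'gauge')
rect(reg(370,450,140,245,40,52),'blank')
rect(reg(370,450,140,245,75,95),'blankfin')
E
```

```text
blocktop 912 [ 532.4 -251.7] [145.2  50.9] 26.5 [ 535.3 -243.3   45.3]
[[456.1000061035156, -261.29998779296875], [478.79998779296875, -306.8999938964844], [608.7999877929688, -242.10000610351562], [586.0999755859375, -196.60000610351562]]
fin 191 [ 539.8 -249.4] [48.9 19.6] 27.0 [ 539.3 -247.7   84.8]
[[513.5999755859375, -251.8000030517578], [522.5, -269.20001220703125], [566.0999755859375, -247.0], [557.2000122070312, -229.5]]
nozzle+ 273 [ 518.2 -238.6] [154.4  37. ] 42.7 [ 489.9 -246.8   30.3]
[[449.0, -277.29998779296875], [474.0, -304.5], [587.5, -199.8000030517578], [562.5, -172.6999969482422]]
deck 2857 [448.8 269. ] [161.5 109.5] 72.8 [448.2 258.4  83.9]
[[372.6000061035156, 208.10000610351562], [477.1000061035156, 175.6999969482422], [525.0, 329.8999938964844], [420.3999938964844, 362.29998779296875]]
rear 218 [642.7 206.7] [158.5   6.5] 72.4 [642.  206.9  92.1]
[[615.5999755859375, 132.1999969482422], [621.7999877929688, 130.1999969482422], [669.7000122070312, 281.29998779296875], [663.5, 283.29998779296875]]
x 6389 [542.2 222.6] [376.3 223.7] 0.6 [ 5.418e+02  1.675e+02 -
[... 537 characters left out ...]
83.20001220703125], [448.20001220703125, 353.20001220703125]]
gauge 653 [508.5  -7.1] [88.  62.4] 65.3 [510.9   0.9  28. ]
[[461.79998779296875, -34.0], [518.4000244140625, -60.099998474121094], [555.2000122070312, 19.899999618530273], [498.5, 46.0]]
blank 846 [793.2 -28.1] [131.2  50.6] 13.1 [782.6 -27.5  45.3]
[[723.5999755859375, -18.299999237060547], [735.0999755859375, -67.5999984741211], [862.7999877929688, -37.900001525878906], [851.4000244140625, 11.399999618530273]]
blankfin 171 [792.9 -28. ] [49.4 17.9] 12.6 [790.7 -27.4  84.9]
[[766.9000244140625, -24.600000381469727], [770.7999877929688, -42.099998474121094], [819.0, -31.399999618530273], [815.0999755859375, -13.899999618530273]]
```

```bash
cat > plan.py <<'E'
import numpy as np
from scipy.spatial.transform import Rotation as Ro
# wrist check
for flip in (0,np.pi):
  for th in (0,20,30):
    T=Ro.from_euler('z',-17.5,degrees=True)*Ro.from_euler('y',-th,degrees=True)*Ro.from_euler('z',17.5,degrees=True)
    D=Ro.from_euler('z',np.radians(-17.5)+flip)*Ro.from_euler('x',np.pi)
    Rt=T*D
    for A in (1.4,1.7,2.0):
      M=Ro.from_euler('y',-A)*Ro.from_euler('z',-.38)*Rt*Ro.from_euler('z',-np.pi/2)
      q=M.as_euler('ZYZ'); print(round(flip),th,A,q.round(2))
  T2=T
# insertion plan: feasible O=(x,z) per tilt
def seg(a,b,n=30): return np.linspace(a,b,n)
prof=np.vstack([seg(a,b) for a,b in zip(*(lambda v:(v,np.roll(v,-1,0)))(np.array([(-89,12),(-65,3),(-65,0),(65,0),(65,46),(25,46),(25,86),(-25,86),(-25,46),(-65,46),(-65,43),(-89,34)],float)))])
def clr(x,z,th):
    c,s=np.cos(np.radians(th)),np.sin(np.radians(th))
    X=x+prof[:,0]*c-prof[:,1]*s; Z=z+prof[:,0]*s+prof[:,1]*c
    def box(x0,x1,z0,z1):
        dx=np.maximum(np.maximum(x0-X,X-x1),-1e9); dz=np.maximum(z0-Z,Z-z1)
        return np.where((dx<0)&(dz<0),np.maximum(dx,dz),np.hypot(dx.clip(0),dz.clip(0))).min()
    return [box(-140,-32,72,100),box(116,122,-8,85),box(-140,-65,-8,72),Z.min()]
E
cat > p2.py <<'E'
from plan import *
for th in (35,30,25,20,15,10,5,0):
    for z in range(0,150,10 if th>25 else 5):
        best=max(((min(clr(x,z,th)[:3]+[clr(x,z,th)[3]+2]),x) for x in np.arange(-20,80,2)))
        if best[0]>1: print(th,z,best,np.round(clr(best[1],z,th),1))
E
python3 p2.py
```

```text
0 0 1.4 [-0.    1.74  2.26]
0 0 1.7 [0.   1.44 2.26]
0 0 2.0 [-0.    1.14  2.26]
0 20 1.4 [-0.22  1.47  2.25]
0 20 1.7 [-0.24  1.18  2.32]
0 20 2.0 [-0.28  0.89  2.41]
0 30 1.4 [-0.33  1.33  2.27]
0 30 1.7 [-0.37  1.05  2.38]
0 30 2.0 [-0.47  0.78  2.53]
3 0 1.4 [ 0.    1.74 -0.89]
3 0 1.7 [ 0.    1.44 -0.89]
3 0 2.0 [ 0.    1.14 -0.89]
3 20 1.4 [-0.22  1.47 -0.89]
3 20 1.7 [-0.24  1.18 -0.82]
3 20 2.0 [-0.28  0.89 -0.73]
3 30 1.4 [-0.33  1.33 -0.87]
3 30 1.7 [-0.37  1.05 -0.76]
3 30 2.0 [-0.47  0.78 -0.61]
35 50 (np.float64(10.781521696224802), np.int64(52)) [15.5 11.  24.6  8.8]
35 60 (np.float64(14.017511776523113), np.int64(56)) [14.3 14.  28.6 18.8]
35 70 (np.float64(16.511953658150315), np.int64(66)) [18.4 16.5 38.6 28.8]
35 80 (np.float64(19.810640173186048), np.int64(74)) [19.8 20.  46.6 38.8]
35 90 (np.float64(18.34541983865974), np.int64(78)) [18.3 25.9 50.6 48.8]
35 100 (np.float64(17.593869222344168), np.int64(78)) [17.6 34.1 50.8 58.8]
35 110 (np.float64(17.593869222344168), np.int64(78)) [17.6 42.3 52.7 68.8]
35 120 (np.float64(17.593869222344168), np.int64(78)) [17.6 5
[... 9923 characters left out ...]
float64(10.0), np.int64(78)) [22.1 10.  64.4 95. ]
0 100 (np.float64(15.0), np.int64(78)) [ 24.2  15.   67.2 100. ]
0 105 (np.float64(20.0), np.int64(78)) [ 27.   20.   70.3 105. ]
0 110 (np.float64(25.0), np.int64(78)) [ 30.4  25.   73.6 110. ]
0 115 (np.float64(30.0), np.int64(78)) [ 34.2  30.   77.1 115. ]
0 120 (np.float64(35.0), np.int64(78)) [ 38.3  35.   80.7 120. ]
0 125 (np.float64(40.0), np.int64(78)) [ 42.5  40.   84.5 125. ]
0 130 (np.float64(45.0), np.int64(78)) [ 47.   45.   88.4 130. ]
0 135 (np.float64(50.0), np.int64(78)) [ 51.5  50.   92.4 135. ]
0 140 (np.float64(55.0), np.int64(78)) [ 56.1  55.   96.5 140. ]
0 145 (np.float64(60.0), np.int64(78)) [ 60.7  60.  100.7 145. ]
```

Emit:
send_rows --pt "0.671 0.577 -0.09 0 0 0.033" --pt "0.671 0.577 -0.09 0 0 0.033" --pt "0.671 0.577 -0.09 0 0 0.033" --pt "0.671 0.577 -0.09 0 0 0.033" --pt "0.671 0.577 -0.09 0 0 0.033" --pt "0.671 0.577 -0.09 0 0 0.033" --pt "0.671 0.577 -0.09 0 0 0.033" --pt "0.671 0.577 -0.09 0 0 0.033" --pt "0.671 0.577 -0.09 0 0 0.033" --pt "0.671 0.577 -0.09 0 0 0.033" --pt "0.671 0.577 -0.09 0 0 0.033" --pt "0.671 0.577 -0.09 0 0 0.033" --grip 1

```text
clock: 1.3
tcp_pos: [538.8, -249.8, 169.4]
tcp_rot: [-3.057, -0.725, 0.001]
force: [-0.1, 0.1, 0.1]
opening: 91.9
grip_force: 0.0
```

Emit:
send_rows --pt "0 0 -0.08 0 0 0" --pt "0 0 -0.15 0 0 0" --pt "0 0 -0.2 0 0 0" --pt "0 0 -0.235 0 0 0" --pt "0 0 -0.235 0 0 0" --pt "0 0 -0.235 0 0 0"

```text
clock: 1.9
tcp_pos: [539.1, -250.2, 52.7]
tcp_rot: [3.057, 0.723, 0.0]
force: [-0.0, -0.5, 0.9]
opening: 92.2
grip_force: 0.0
```

Emit:
send_rows --pt "0 0 0 0 0 0" --pt "0 0 0 0 0 0" --pt "0 0 0 0 0 0" --pt "0 0 0 0 0 0" --pt "0 0 0 0 0 0" --pt "0 0 0 0 0 0" --pt "0 0 0 0 0 0" --pt "0 0 0 0 0 0" --pt "0 0 0 0 0 0" --pt "0 0 0 0 0 0" --grip -1 --newtons 55

```text
clock: 2.9
tcp_pos: [539.5, -249.1, 52.0]
tcp_rot: [3.056, 0.726, -0.0]
force: [0.9, -1.6, 3.3]
opening: 17.7
grip_force: 55.0
```

Emit:
send_rows --pt "0 0 0.01 0 0 0" --pt "0 0 0.04 0 0 0" --pt "0 0 0.1 0 0 0" --pt "0 0 0.17 0 0 0" --pt "0 0 0.24 0 0 0" --pt "0 0 0.29 0 0 0" --pt "0 0 0.32 0 0 0" --pt "0 0 0.32 0 0 0" --pt "0 0 0.32 0 0 0"

```text
clock: 3.8
tcp_pos: [539.0, -248.7, 211.1]
tcp_rot: [-3.055, -0.726, 0.002]
force: [0.5, 0.3, -3.9]
opening: 18.0
grip_force: 55.0
```

Emit:
send_rows --pt "0.004 0.03 0 0 0 -0.015" --pt "0.015 0.1 0 0 0 -0.05" --pt "0.025 0.18 0 0 0 -0.09" --pt "0.035 0.26 0 0 0 -0.13" --pt "0.046 0.34 0 0 0 -0.17" --pt "0.058 0.42 0 0 0 -0.21" --pt "0.07 0.5 0 0 0 -0.225" --pt "0.08 0.58 0 0 0 -0.235" --pt "0.09 0.66 0 0 0 -0.24" --pt "0.1 0.74 0 0 0 -0.2456" --pt "0.112 0.82 0 0 0 -0.2456" --pt "0.122 0.88 0 0 0 -0.2456" --pt "0.127 0.92 0 0 0 -0.2456" --pt "0.13 0.937 0 0 0 -0.2456" --pt "0.13 0.937 0 0 0 -0.2456" --pt "0.13 0.937 0 0 0 -0.2456"

```text
clock: 5.4
tcp_pos: [604.1, 218.3, 211.0]
tcp_rot: [3.104, -0.478, -0.003]
force: [0.5, -0.6, -3.1]
opening: 17.8
grip_force: 55.0
```

```bash
python3 - <<'E'
from h import *
s=grab('scene'); t=grab('top')
print(arm.read_state()['q'].round(2))
a=cv2.resize(s['color'][130:322,256:512],(800,600)); cv2.imwrite('pics/s2.png',a)
a=cv2.resize(t['color'][140:308,60:284],(800,600)); cv2.imwrite('pics/t2.png',a)
E
```

```text
[ 0.16  0.33  1.39 -0.    1.41  2.04]
```

View pics/s2.png

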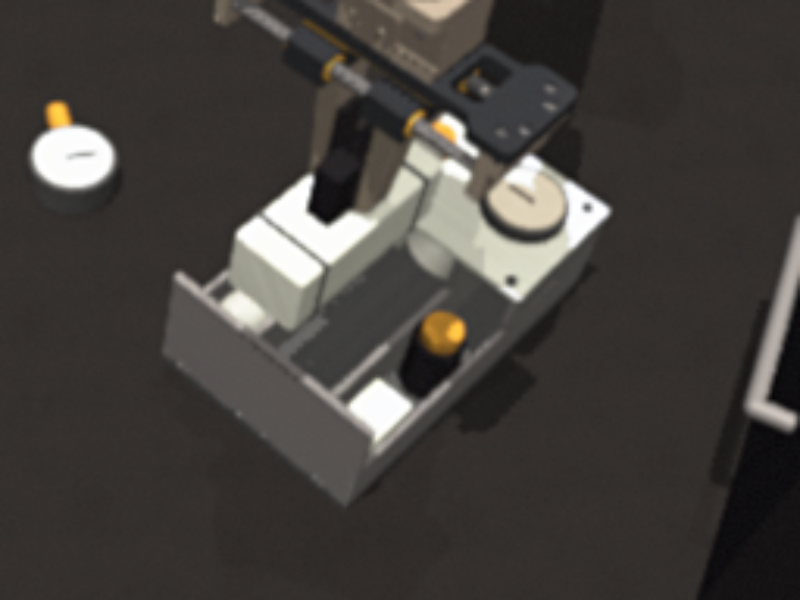

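View pics/t2.png

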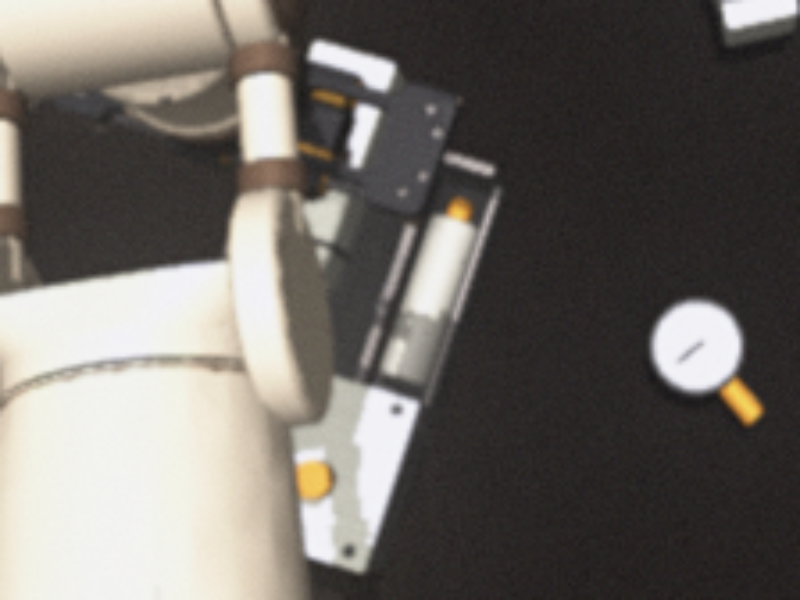

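The cartridge hangs level over the bay: in the scene crop its block is at (300,250), in line with the bay floor at (370,300). Next I'll check the lateral offset and yaw against the bay.

```bash
python3 - <<'E'
from h import *
c,s=np.cos(np.radians(-17.5)),np.sin(np.radians(-17.5))
def loc(P): d=P-np.array([530,242.8,8]); return np.stack([d[...,0]*c+d[...,1]*s,-d[...,0]*s+d[...,1]*c,d[...,2]],-1)
f=dict(np.load('scene.npz')); 
import json
for n in('scene','top'):
    f=dict(np.load(n+'.npz')); L=loc(pts(f)).reshape(-1,3)
    t=L[(abs(L[:,2]-197)<4)&(abs(L[:,1])<40)&(L[:,0]>0)&(L[:,0]<160)]
    if len(t)>30:
        r=cv2.minAreaRect(t[:,:2].astype(np.float32)); print(n,'blocktop',len(t),np.round(r,2) if 0 else r,np.median(t[:,2]))
    for x0 in(-20,10,40,70,95):
        m=L[(L[:,0]>x0)&(L[:,0]<x0+20)&(abs(L[:,1])<90)]
        ch=m[(abs(m[:,2]-40)<3)]; h=np.histogram(ch[:,1],np.arange(-84,86,4)); print(n,x0,[(int(b+2),int(k)) for k,b in zip(*h) if k>2])
    m=L[(abs(L[:,2]-85)<4)&(L[:,0]>100)&(L[:,0]<135)&(abs(L[:,1])<90)]; print('rear',np.percentile(m[:,0],[2,50,98]).round(1),np.percentile(m[:,1],[1,99]).round(1),'slope',np.polyfit(m[:,1],m[:,0],1))
    m=L[(abs(L[:,2]-76)<4)&(L[:,0]<-20)&(L[:,0]>-150)&(abs(L[:,1])<95)]; print('deck',np.percentile(m[:,0],[1,99]).round(1),np.percentile(m[:,1],[1,99]).round(1))
    m=L[(abs(L[:,2])<4)&(abs(L[:,1])<50)&(L[:,0]<114)&(L[:,0]>-30)]; print('floor',len(m),np.percentile(m[:,1],[1,99]).round(1))
E
```

```text
scene blocktop 958 ((80.40184783935547, 0.2062511444091797), (51.54781723022461, 130.10675048828125), 89.35369110107422) 196.63245222072618
scene -20 [(34, 14), (38, 7), (78, 5), (82, 12)]
scene 10 [(30, 3), (34, 12), (66, 4), (70, 5), (74, 8), (78, 6), (82, 6)]
scene 40 [(34, 17), (38, 5), (78, 13)]
scene 70 [(-78, 12), (-74, 3), (-34, 7), (-30, 11), (30, 5), (34, 17), (78, 12), (82, 10)]
scene 95 [(78, 11), (82, 7)]
rear [116.3 121.  124.1] [-78.3  80. ] slope [1.97674024e-03 1.20713752e+02]
deck [-138.1  -30.6] [-34.3  81.6]
floor 855 [-29.1  45.2]
top blocktop 381 ((81.92146301269531, -1.5804691314697266), (122.61959838867188, 49.621707916259766), 0.01816030777990818) 196.86893259890698
top -20 [(-78, 14), (-34, 9), (-30, 9)]
top 10 [(-78, 10), (-34, 9), (-30, 9), (78, 6)]
top 40 [(-78, 15), (-34, 11), (-30, 5)]
top 70 [(-78, 14)]
top 95 [(-78, 11)]
rear [115.2 117.8 121. ] [-79.  -47.7] slope [5.44180586e-04 1.17992553e+02]
deck [-137.9  -33.3] [-78.8 -17.2]
floor 617 [-46.7  13.6]
```

```bash
cat > rows.py <<'E'
import numpy as np
from scipy.spatial.transform import Rotation as Ro
yaw=Ro.from_euler('z',-17.5,degrees=True)
def tcp(x,y,z,th): return yaw.apply([x-52*np.sin(np.radians(th)),y,z+52*np.cos(np.radians(th))])
def rows(start,wps,yawadd=0.4):
    """start,(x,y,z,th) waypoints local; prints shares"""
    R0=Ro.from_euler('z',-17.5+start[4],degrees=True)*Ro.from_euler('y',-start[3],degrees=True)
    p0=tcp(*start[:4]); out=[]
    for w in wps:
        d=(tcp(*w)-p0)/500
        R=Ro.from_euler('z',-17.5+yawadd,degrees=True)*Ro.from_euler('y',-w[3],degrees=True)
        out.append([round(float(v),4) for v in np.r_[d,(R*R0.inv()).as_rotvec()/np.pi]])
    print(out)
def interp(ws,n):
    o=[]
    for a,b,k in zip(ws,ws[1:],n): o+=[tuple(np.array(a)+(np.array(b)-a)*(i+1)/k) for i in range(k)]
    return o
E
python3 - <<'E'
from rows import *
# call A: tilt 35 in place high, then down to z 100
s=(78.5,-.9,152,0,0)
A=interp([(78.5,-.9,152,0),(80,0,152,35),(78,0,100,35)],[8,4]); rows(s,A+[A[-1]]*2)
B=interp([(78,0,100,35),(78,0,88,35),(74,0,80,35),(66,0,70,35),(56,0,60,35),(52,0,52,35),(48,0,47,30),(44,0,40,25),(42,0,35,20),(42,0,30,15),(40,0,24,10),(38,0,17,5),(38,0,10,0)],[1]*3+[2]+[1]*8)
rows((78,0,100,35,.4),B+[B[-1]]*2)
E
```

```text
[[-0.0071, 0.0025, -0.0003, -0.0072, -0.0232, 0.0022], [-0.0142, 0.005, -0.0012, -0.0145, -0.0464, 0.0022], [-0.0212, 0.0074, -0.0027, -0.0217, -0.0696, 0.0022], [-0.0281, 0.0098, -0.0048, -0.0289, -0.0928, 0.0022], [-0.0348, 0.0122, -0.0075, -0.0361, -0.116, 0.0022], [-0.0413, 0.0144, -0.0107, -0.0434, -0.1392, 0.0022], [-0.0476, 0.0166, -0.0145, -0.0506, -0.1624, 0.0022], [-0.0535, 0.0188, -0.0188, -0.0578, -0.1856, 0.0022], [-0.0544, 0.0191, -0.0448, -0.0578, -0.1856, 0.0022], [-0.0554, 0.0194, -0.0708, -0.0578, -0.1856, 0.0022], [-0.0563, 0.0197, -0.0968, -0.0578, -0.1856, 0.0022], [-0.0573, 0.02, -0.1228, -0.0578, -0.1856, 0.0022], [-0.0573, 0.02, -0.1228, -0.0578, -0.1856, 0.0022], [-0.0573, 0.02, -0.1228, -0.0578, -0.1856, 0.0022]]
[[0.0, 0.0, -0.024, 0.0, 0.0, 0.0], [-0.0076, 0.0024, -0.04, 0.0, 0.0, 0.0], [-0.0229, 0.0072, -0.06, 0.0, 0.0, 0.0], [-0.0324, 0.0102, -0.07, 0.0, 0.0, 0.0], [-0.042, 0.0132, -0.08, 0.0, 0.0, 0.0], [-0.0496, 0.0156, -0.096, 0.0, 0.0, 0.0], [-0.0499, 0.0157, -0.1011, 0.0082, 0.0265, -0.0], [-0.0499, 0.0157, -0.1109, 0.0163, 0.0531, 0.0], [-0.0457, 0.0144, -0.1175, 0.0245, 0.0796, 0.0], [-0.0374, 0.0118, -0.1247, 0.0327, 0.1062, 0.0], [-0.0328, 0.0103, -0.1348, 0.0408, 0.1327, 0.0], [-0.0281, 0.0088, -0.1476, 0.049, 0.1593, 0.0], [-0.0194, 0.0061, -0.1612, 0.0572, 0.1858, 0.0], [-0.0194, 0.0061, -0.1612, 0.0572, 0.1858, 0.0], [-0.0194, 0.0061, -0.1612, 0.0572, 0.1858, 0.0]]
```

Emit:
send_rows --pt "-0.007 0.0025 0 -0.007 -0.023 0.002" --pt "-0.014 0.005 -0.001 -0.0145 -0.0464 0.002" --pt "-0.021 0.0075 -0.0025 -0.0217 -0.0696 0.002" --pt "-0.028 0.01 -0.005 -0.0289 -0.0928 0.002" --pt "-0.035 0.012 -0.0075 -0.036 -0.116 0.002" --pt "-0.041 0.0145 -0.0105 -0.0434 -0.139 0.002" --pt "-0.0475 0.0165 -0.0145 -0.0506 -0.1624 0.002" --pt "-0.0535 0.019 -0.019 -0.0578 -0.1856 0.002" --pt "-0.0545 0.019 -0.045 -0.0578 -0.1856 0.002" --pt "-0.0555 0.0195 -0.071 -0.0578 -0.1856 0.002" --pt "-0.0565 0.0195 -0.097 -0.0578 -0.1856 0.002" --pt "-0.0573 0.02 -0.123 -0.0578 -0.1856 0.002" --pt "-0.0573 0.02 -0.123 -0.0578 -0.1856 0.002" --pt "-0.0573 0.02 -0.123 -0.0578 -0.1856 0.002"

```text
clock: 6.9
tcp_pos: [576.1, 229.2, 150.1]
tcp_rot: [2.881, -0.434, 0.907]
force: [0.4, -0.2, -2.8]
opening: 17.5
grip_force: 55.0
```

```bash
python3 - <<'E'
from h import *
s=grab('scene')
print(arm.read_state()['q'].round(2))
a=cv2.resize(s['color'][130:322,256:512],(800,600)); cv2.imwrite('pics/s3.png',a)
E
```

```text
[ 0.37  0.07  1.95 -0.58  0.71  2.61]
```

View pics/s3.png

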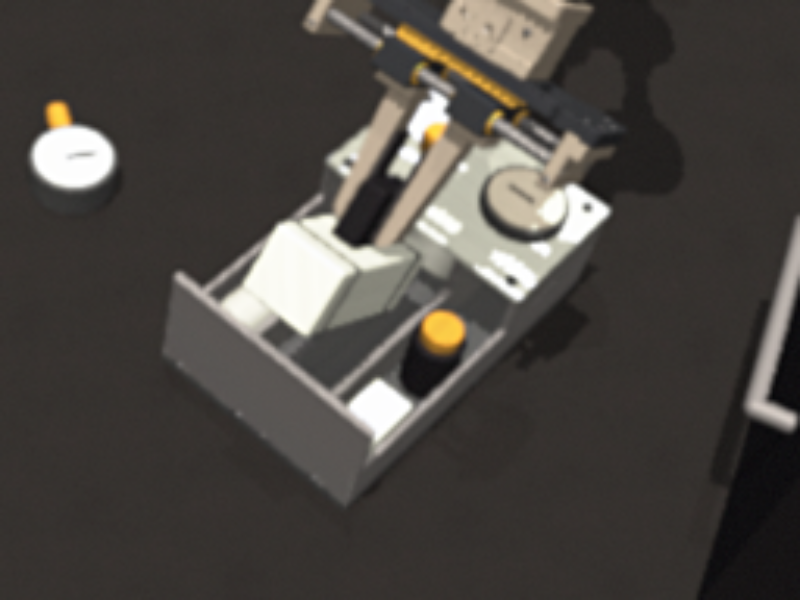

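The cartridge is tilted nozzle-down above the open bay, with its tail face at (300,280) and the deck clear. I'll check the tilt for slip in the pads.

```bash
cat > pose.py <<'E'
from h import *
c,s=np.cos(np.radians(-17.5)),np.sin(np.radians(-17.5))
def loc(P): d=P-np.array([530,242.8,8]); return np.stack([d[...,0]*c+d[...,1]*s,-d[...,0]*s+d[...,1]*c,d[...,2]],-1)
def patch(L,u,v,r=6):
    # u,v in 800x600 view of the crop [130:322,256:512]
    u,v=int(256+u*.32),int(130+v*.32); q=L[v-r:v+r+1,u-r:u+r+1].reshape(-1,3); m=q.mean(0)
    return m,np.linalg.svd(q-m)[2][2]
E
python3 - <<'E'
from pose import *
L=loc(pts(dict(np.load('scene.npz'))))
m,n=patch(L,298,275); n*=np.sign(n[0]); print('tail',m.round(1),n.round(3),'tilt',np.degrees(np.arctan2(n[2],n[0])))
th=np.radians(35);ex=np.array([np.cos(th),0,np.sin(th)]);ez=np.array([-ex[2],0,ex[0]])
q=m-np.array([78,0,100]); print('along ex (expect 65)',q@ex,'ez',q@ez)
E
```

```text
tail [124.9   9.2 172. ] [ 0.232 -0.95   0.21 ] tilt 42.12742266731189
along ex (expect 65) 79.70107883740586 ez 32.104684856736945
```

```bash
python3 - <<'E'
from pose import *
f=dict(np.load('scene.npz')); L=loc(pts(f))
for u,v in((298,275),(285,262),(320,285)):
    a,b=int(256+u*.32),int(130+v*.32); r=5
    q=L[b-r:b+r+1,a-r:a+r+1].reshape(-1,3); q=q[f['z_map'][b-r:b+r+1,a-r:a+r+1].ravel()>0]
    md=np.median(q,0); q=q[np.linalg.norm(q-md,axis=1)<25]; m=q.mean(0); n=np.linalg.svd(q-m)[2][2]; n*=np.sign(n[0])
    print(len(q),m.round(1),n.round(3),np.degrees(np.arctan2(n[2],n[0])))
    th=np.radians(35);ex=np.array([np.cos(th),0,np.sin(th)]);d=m-np.array([78,0,100]);print(d@ex)
E
```

```text
120 [116.4   4.4 159.7] [0.839 0.004 0.543] 32.91972120672456
65.71577875584313
118 [114.7  -6.8 162. ] [ 0.815 -0.032  0.579] 35.41432963541308
65.56326380927705
118 [113.7  18.1 162. ] [0.837 0.134 0.531] 32.39104100640102
64.83099358161925
```

The tilt is about 34° and the position agrees with the plan, so I'll lower the cartridge in.

Emit:
send_rows --pt "0 0 -0.024 0 0 0" --pt "-0.0076 0.0024 -0.04 0 0 0" --pt "-0.015 0.005 -0.05 0 0 0" --pt "-0.023 0.0072 -0.06 0 0 0" --pt "-0.0325 0.01 -0.07 0 0 0" --pt "-0.042 0.013 -0.08 0 0 0" --pt "-0.0495 0.0156 -0.096 0 0 0" --pt "-0.0495 0.0156 -0.096 0 0 0"

```text
clock: 7.75
tcp_pos: [549.6, 237.1, 100.8]
tcp_rot: [2.882, -0.432, 0.904]
force: [-0.3, 0.7, -4.6]
opening: 17.5
grip_force: 55.0
```

Emit:
send_rows --pt "0 0 -0.005 0.008 0.0265 0" --pt "0 0 -0.015 0.0163 0.053 0" --pt "0.004 -0.0012 -0.0215 0.0245 0.0796 0" --pt "0.012 -0.0038 -0.0287 0.0327 0.106 0" --pt "0.017 -0.0053 -0.039 0.041 0.1327 0" --pt "0.0215 -0.0068 -0.0516 0.049 0.159 0" --pt "0.03 -0.0095 -0.065 0.0572 0.1858 0" --pt "0.03 -0.0095 -0.065 0.0572 0.1858 0" --pt "0.03 -0.0095 -0.065 0.0572 0.1858 0"

```text
clock: 8.65
tcp_pos: [566.6, 232.1, 69.9]
tcp_rot: [3.106, -0.468, 0.002]
force: [-0.7, 1.1, -3.7]
opening: 17.7
grip_force: 55.0
```

```bash
python3 - <<'E'
from pose import *
s=grab('scene'); L=loc(pts(s))
a=cv2.resize(s['color'][130:322,256:512],(800,600)); cv2.imwrite('pics/s4.png',a)
Q=L.reshape(-1,3)[s['z_map'].ravel()>0]
t=Q[(abs(Q[:,2]-55)<6)&(abs(Q[:,1])<29)&(Q[:,0]>40)&(Q[:,0]<112)]
m=t.mean(0);n=np.linalg.svd(t-m,full_matrices=False)[2][2];n*=np.sign(n[2]);print(len(t),m,n,'tailx',np.percentile(t[:,0],98),'y',np.percentile(t[:,1],[2,98]))
st=arm.read_state();print(st['q'].round(2),st['tcp_pos'],st['force'])
E
```

```text
523 [73.65375786  4.32224291 55.43602265] [0.00264887 0.0242943  0.99970134] tailx 97.76911549022968 y [-21.70183002  26.71726528]
[ 0.19  0.4   1.61 -0.    1.14  2.06] [565.94838398 232.54557761  70.12434351] [-0.94015009 -0.34164055 -3.1523305 ]
```

View pics/s4.png

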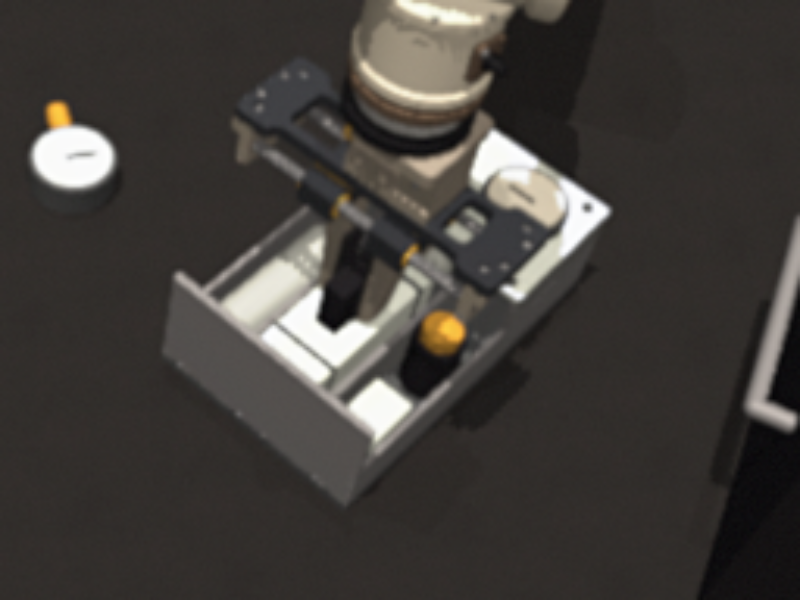

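The cartridge is level in the bay, about 9 mm above the floor, clear of the deck and of the rear wall. I'll lower it to contact.

Emit:
send_rows --pt "0 0 -0.004 0 0 0" --pt "0 0 -0.008 0 0 0" --pt "0 0 -0.012 0 0 0" --pt "0 0 -0.015 0 0 0" --pt "0 0 -0.016 0 0 0" --pt "0 0 -0.016 0 0 0"

```text
clock: 9.3
tcp_pos: [566.0, 232.5, 62.0]
tcp_rot: [3.107, -0.467, -0.0]
force: [-0.1, -0.5, -2.9]
opening: 17.6
grip_force: 55.0
```

Emit:
send_rows --pt "0 0 -0.002 0 0 0" --pt "0 0 -0.003 0 0 0" --pt "0 0 -0.004 0 0 0" --pt "0 0 -0.004 0 0 0"

```text
clock: 9.7
tcp_pos: [566.2, 232.5, 60.1]
tcp_rot: [-3.107, 0.467, 0.0]
force: [-0.2, 0.1, -3.5]
opening: 17.8
grip_force: 55.0
```

Emit:
send_rows --pt "0 0 -0.001 0 0 0" --pt "0 0 -0.002 0 0 0" --pt "0 0 -0.003 0 0 0" --pt "0 0 -0.003 0 0 0"

```text
clock: 10.1
tcp_pos: [566.2, 232.5, 60.0]
tcp_rot: [3.106, -0.467, -0.0]
force: [-5.0, -1.4, 6.8]
opening: 17.4
grip_force: 55.0
```

Emit:
send_rows --pt "0 0 0.001 0 0 0" --pt "-0.006 0.002 0.001 0 0 0" --pt "-0.014 0.0045 0.001 0 0 0" --pt "-0.022 0.007 0.001 0 0 0" --pt "-0.03 0.0095 0.001 0 0 0" --pt "-0.038 0.012 0.001 0 0 0" --pt "-0.046 0.0145 0.001 0 0 0" --pt "-0.052 0.0164 0.001 0 0 0" --pt "-0.052 0.0164 0.001 0 0 0" --newtons 35

```text
clock: 11.0
tcp_pos: [540.4, 241.1, 59.9]
tcp_rot: [-3.106, 0.467, -0.002]
force: [2.2, -0.5, 6.6]
opening: 17.6
grip_force: 35.0
```

Emit:
send_rows --pt "-0.004 0.0013 0 0 0 0" --pt "-0.008 0.0025 0 0 0 0" --pt "-0.012 0.0038 0 0 0 0" --pt "-0.015 0.0047 0 0 0 0" --pt "-0.015 0.0047 0 0 0 0"

```text
clock: 11.5
tcp_pos: [533.2, 243.3, 60.0]
tcp_rot: [-3.106, 0.467, -0.003]
force: [4.5, -1.5, 5.4]
opening: 17.8
grip_force: 35.0
```

Emit:
send_rows --pt "-0.002 0.0006 0 0 0 0" --pt "-0.004 0.0013 0 0 0 0" --pt "-0.006 0.0019 0 0 0 0" --pt "-0.006 0.0019 0 0 0 0"

```text
clock: 11.9
tcp_pos: [530.4, 244.2, 60.0]
tcp_rot: [-3.106, 0.467, -0.003]
force: [3.4, -1.0, 5.5]
opening: 17.8
grip_force: 35.0
```

Emit:
send_rows --pt "-0.002 0.0006 0 0 0 0" --pt "-0.004 0.0013 0 0 0 0" --pt "-0.004 0.0013 0 0 0 0"

```text
clock: 12.2
tcp_pos: [529.6, 244.4, 60.2]
tcp_rot: [-3.106, 0.468, -0.008]
force: [7.7, -3.0, 4.4]
opening: 17.3
grip_force: 35.0
```

Emit:
send_rows --pt "-0.002 0.0006 0 0 0 0" --pt "-0.004 0.0013 0 0 0 0" --pt "-0.004 0.0013 0 0 0 0"

```text
clock: 12.5
tcp_pos: [529.4, 244.5, 60.6]
tcp_rot: [-3.106, 0.467, -0.014]
force: [11.2, -4.2, 1.2]
opening: 17.8
grip_force: 35.0
```

Emit:
send_rows --pt "0.003 -0.001 0 0 0 0" --pt "0.005 -0.0016 0 0 0 0" --pt "0.005 -0.0016 0 0 0 0"

```text
clock: 12.8
tcp_pos: [529.7, 244.4, 60.1]
tcp_rot: [-3.106, 0.468, -0.006]
force: [5.9, -1.7, 4.7]
opening: 17.5
grip_force: 35.0
```

```bash
python3 - <<'E'
from pose import *
s=grab('scene'); L=loc(pts(s)); Q=L.reshape(-1,3)[s['z_map'].ravel()>0]
t=Q[(abs(Q[:,2]-46)<6)&(abs(Q[:,1]-1)<22)&(Q[:,0]>28)&(Q[:,0]<75)]
m=t.mean(0);n=np.linalg.svd(t-m,full_matrices=False)[2][2];n*=np.sign(n[2]);print(len(t),m.round(1),n.round(3))
for y in(-15,0,15):
    k=Q[(abs(Q[:,1]-y)<5)&(Q[:,0]>55)&(Q[:,0]<80)&(Q[:,2]>10)&(Q[:,2]<44)]; print(y,len(k),np.median(k[:,0]),'top edge',t[abs(t[:,1]-y)<5][:,0].max())
E
```

```text
355 [48.6  1.  45.7] [0.036 0.003 0.999]
-15 42 65.69886218595438 top edge 66.6616369785185
0 47 64.73607048044991 top edge 65.5246088887521
15 49 65.09115373677555 top edge 67.06423721592712
```

The tail sits at about 65–66 mm, which is home, and the force stop agrees. Releasing.

Emit:
send_rows --pt "0.001 0 0 0 0 0" --pt "0.001 0 0 0 0 0" --pt "0.001 0 0 0 0 0" --pt "0.001 0 0 0 0 0" --pt "0.001 0 0 0 0 0" --grip -0.4

```text
clock: 13.35
tcp_pos: [528.0, 244.5, 58.7]
tcp_rot: [3.106, -0.467, -0.002]
force: [-1.0, -0.2, -0.2]
opening: 27.5
grip_force: 0.0
```

Emit:
send_rows --pt "0 0 0.01 0 0 0" --pt "0 0 0.03 0 0 0" --pt "0 0 0.07 0 0 0" --pt "0 0 0.14 0 0 0" --pt "0 0 0.22 0 0 0" --pt "-0.08 0 0.28 0 0 0" --pt "-0.16 0 0.28 0 0 0" --pt "-0.25 0 0.28 0 0 0" --pt "-0.3 0 0.28 0 0 0" --pt "-0.3 0 0.28 0 0 0" --pt "-0.3 0 0.28 0 0 0"

```text
clock: 14.45
tcp_pos: [379.2, 244.7, 200.2]
tcp_rot: [-3.106, 0.467, -0.004]
force: [0.1, 1.6, 1.0]
opening: 27.6
grip_force: 0.0
```

```bash
python3 - <<'E'
from pose import *
s=grab('scene'); L=loc(pts(s)); Q=L.reshape(-1,3)[s['z_map'].ravel()>0]
a=cv2.resize(s['color'][130:322,256:512],(800,600)); cv2.imwrite('pics/s5.png',a)
t=Q[(abs(Q[:,2]-46)<6)&(abs(Q[:,1]-1)<22)&(Q[:,0]>28)&(Q[:,0]<75)]
m=t.mean(0);n=np.linalg.svd(t-m,full_matrices=False)[2][2];n*=np.sign(n[2]);print(len(t),m.round(1),n.round(3))
for y in(-18,-9,0,9,18):
    k=Q[(abs(Q[:,1]-y)<5)&(Q[:,0]>55)&(Q[:,0]<80)&(Q[:,2]>10)&(Q[:,2]<42)]; print(y,np.median(k[:,0]).round(1),'top edge',np.sort(t[abs(t[:,1]-y)<5][:,0])[-4:].round(1))
f=Q[(abs(Q[:,2]-86)<3)&(abs(Q[:,0])<50)&(abs(Q[:,1])<20)]; r=cv2.minAreaRect(f[:,:2].astype(np.float32)); print('fin',len(f),r)
m=Q[(abs(Q[:,2]-85)<4)&(Q[:,0]>100)&(Q[:,0]<135)&(abs(Q[:,1])<90)]; print('rear',np.percentile(m[:,0],[2,50,98]))
E
```

```text
354 [48.6  1.4 45.3] [ 0.038 -0.001  0.999]
-18 65.1 top edge [65.2 65.6 65.7 66.9]
-9 65.1 top edge [65.5 65.6 65.6 66.5]
0 65.0 top edge [65.3 65.6 66.4 67.7]
9 64.7 top edge [65.8 66.1 66.3 66.9]
18 66.4 top edge [65.5 65.9 65.9 67.6]
fin 180 ((1.1116180419921875, 2.142730236053467), (18.60797119140625, 51.97431564331055), 88.9461669921875)
rear [116.45984857 120.94633428 124.18260472]
```

View pics/s5.png

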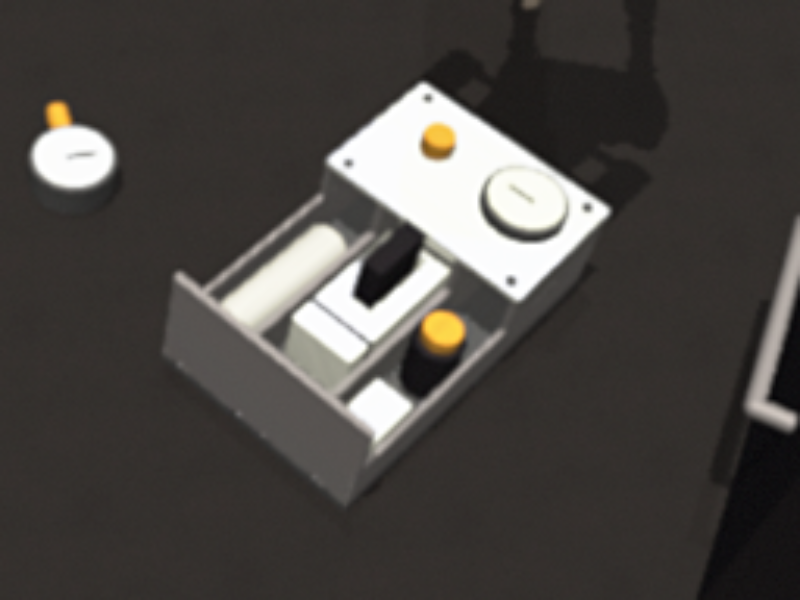

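```bash
python3 - <<'E'
from pose import *
s=dict(np.load('scene.npz')); L=loc(pts(s)); Q=L.reshape(-1,3)[s['z_map'].ravel()>0]
t=Q[(abs(Q[:,2]-46)<8)&(abs(Q[:,1]-1)<20)&(Q[:,0]>28)&(Q[:,0]<61)]
print(np.linalg.lstsq(np.c_[t[:,:2],np.ones(len(t))],t[:,2],rcond=None)[0])
u=Q[(abs(Q[:,2]-46)<8)&(abs(abs(Q[:,1]-1)-19)<5)&(Q[:,0]>-25)&(Q[:,0]<61)]
print(np.linalg.lstsq(np.c_[u[:,:2],np.ones(len(u))],u[:,2],rcond=None)[0])
E
```

```text
[-8.13321060e-03 -5.04907869e-03  4.59685331e+01]
[-1.82967949e-03 -4.65956409e-03  4.55700059e+01]
```

The block is level and fully home, and the gripper is clear of it. Handing in.

```bash
python3 -c "
from station import arm
print(arm.finish_job())"
```

```text
the job is handed in; nothing more can be done
None
```

The nozzled cartridge is loaded: it lies level on the bay floor with its nozzle home in the port (checked by camera to 1–2 mm and by the force stop), it has been released, the blank cartridge and gauge were not touched, and the job was handed in at about 14.5 s.

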